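Seat a column frit with the mallet

ROBOT

A 6-joint arm with a two-finger parallel gripper is mounted at the origin on the work surface. World frame = base frame: x ahead of the robot, y to its left, z up, the work surface at z = 0. Lengths are in m, angles in rad, forces in N, time in s.
With the tool pointing down it reaches from about 0.3 to 0.775 m from the base axis. Payload 14.6 kg.
Tool frame: the origin (TCP) lies midway between the tips of the shut fingers; the grasp point (between the pads) lies 19 mm behind it; z points along the fingers, y is the direction in which the jaws open and shut (so a half turn about z gives the same grasp; the last joint's range is limited). The gripper opens to 94 mm and grips with 3 to 60 N. Pads are 16 mm wide; open, the fingers measure 119 mm over their backs; the gripper's body (75 mm by 177 mm) begins 78 mm behind the grasp point.
Start: joints at [1.252, 0.3, 1.521, -0, 1.321, -0.067], TCP at [0.137, 0.533, 0.205] pointing down, gripper open.
Joint ranges: [-3.03, 3.03], [-0.79, 2.21], [0.23, 2.52], [-1.04, 4.18], [0, 3.07], [-2.55, 2.55]. Speed limits (rad/s): [2.22, 2.22, 2.57, 3.14, 3.14, 3.14].

INTERFACE

Orientations are given as [roll, pitch, yaw] about the fixed x, y, z axes, in that order (R = Rz(yaw) Ry(pitch) Rx(roll)).
In Python, from station import readout, imaging, job gives the robot as it stands.
- The arm moves only by the tool arm_command, never from a script. Its argument "increments" is a list of rows, each an object with "gripper": the opening, from 0 (shut) to 1 (fully open); "slide": the shift along the world's x, y, z in m, a list of three; "yaw": the turn about the world's z in rad. A call has 1 to 8 rows; each row is the pose to reach, as a shift and turn from the pose commanded when the call began; what a row does not reach only later rows make up. A row lasts 1/8 s, in which the tool goes at most 62.5 mm and 10.7 degrees, less where a joint would pass 70% of its speed; a pose out of reach is approached as far as the arm can. A call with a gripper value outside its range is refused whole. The fingers move at their own pace and stop on an object; "grip_force" is the grip in N (left out, the last holds). Time passes only in rows, so rows that repeat a pose let the fingers close. It gives the time, the measured TCP pose, the force and the opening at its end, in the units of the state.
- readout.get_obs(): the state, without advancing time (a new reading comes with each control period).
- imaging.camera(name): name is "scene" or "top"; returns a dict with "color" (480x640x3 uint8, red, green, blue), "mtx" (3x3 intrinsics, pixels), "rvec" (rotation vector, rad) and "tvec" (3), from world to camera coordinates, as OpenCV has them. Camera axes: x right, y down, z forward; pixel columns grow to the right and rows downward; lengths in m; the calibration is good to about 2 mm. A picture is of the moment at which its call begins. There is no depth.
- job.hand_in(): hands the job in, once; it reports no verdict.
The state is a dict: "time_s": time; "qpos": joint angles; "joint_vel": joint speeds; "tau": joint torques, N m; "ee_pos": TCP position; "eef_rot": TCP orientation; "force": force on the tool from outside, world axes, zero at the start; "moment": the same for the moment, N m; "grip_width": finger opening in m.
Only numpy, scipy, OpenCV 4.12 (cv2) and the standard library are available. Lean on these libraries where they do the work, as an engineer would, in place of code of your own. Each camera call takes 0.05 s, during which the arm holds its last target. There are 200 camera calls.

TASK

Slide the clear guard of the frit-seating press fully open, then take the mallet and drive the red sprung pin down with a brisk blow of its head (not a slow press) until it snaps home and stays down on its collar; only the mallet may touch the pin. Then stand the mallet back upright on its green mat, leave the guard open, and leave the bottle, the carton and the glove box where they are.

Things in the scene. Friction and masses are not known exactly. Their poses are not given: they have to be found in the camera images.
- press: Frit-seating press, fixed: blue base with aluminium top plate, 120 mm (its x) by 250 mm (its y), plate surface 60 mm above the bench. Origin: centre of its underside; z up; turned by up to 0.35 rad about vertical. The pin stands at x = 0, y = -60 mm in this frame, above a dark steel collar 32 mm wide, collar top 72 mm above the bench.
- pin: Red mushroom-headed sprung pin, head 34 mm wide, 12 mm thick, moves only vertically. Origin: centre of the head's top face, 104 mm above the bench when up, 84 mm when home on the collar. Its spring pushes it back up in the first half of its 20 mm travel (peak 10 N, a few N more in a blow), then snaps it home and holds it. A blow at 0.1 m/s or more is brisk; it may be repeated.
- guard (a joint): Position of the sliding guard along its track, m: 0 = shut over the pin, 0.13 = fully open. Opening moves it along the press's +y. It slides with about 1.5 N of friction and stays where it is left. It may start up to 20 mm open.
- guard_handle (a point): Upright yellow fin on the guard, 60 mm (press x), 14 mm thick (press y), from 121 to 161 mm above the bench; this point is its centre in plan, 144 mm up. The guard is a clear yellow-edged hood, 104 mm (press x) by 100 mm (press y), centred under the fin, flat top at 121 mm, side walls at press x = +-50 mm down to the plate, ends open. Shut, it covers the pin.
- mallet: Loose mallet, about 0.4 kg, standing on one face of its upright cylindrical head: orange with white faces, 50 mm wide, 80 mm tall. Origin: centre of the head's lower (striking) face; z up. The level handle sticks out along the mallet's -x to 155 mm from the head's axis, within 0.7 rad of the world's -x. Centre of mass: about 12 mm from the head's axis.
- mallet_grip (a point): Point on the centre line of the mallet's wooden handle, 57 mm from the head's axis and 40 mm above the striking face. The handle is flat-sided, 22 mm wide and 26 mm high. A good place to grip from above, across the handle.
- mat: Flat green mat fixed to the bench, 220 mm (its x) by 150 mm (its y), 4 mm thick. Origin: centre of its underside.
- reagent: Loose amber bottle with blue cap, 72 mm in diameter, 150 mm tall, bystander. Origin: centre of its underside.
- carton: Loose black column carton, 190 by 50 by 35 mm high, bystander. Origin: centre of its underside.
- gloves: Loose blue glove box, 200 by 110 by 70 mm high, bystander. Origin: centre of its underside.
There are look-alikes about, which are no part of the job. Leave any pink, turquoise or yellow look-alike of the mallet alone.

How it is judged:
By the outcome, as a careful person would: the job done as asked, in the order asked, and still so for the second after the job is handed in, with the robot touching nothing.
It also fails if it takes over 51 s, if anything falls off the work surface, if the arm or the gripper's body presses on something with over 40 N, if the wrist force passes 120 N, or if a joint passes its speed limit or range.

## Working session

There is one attempt and no reset: what is moved stays moved. The work goes in short steps, Python scripts to look and compute and a tool call to move; the robot and the scene stay as the last step left them, time stands still between calls to the robot, and variables do not carry over. Pictures are saved under pics/ and viewed, about 8 in all and at most 12, crops included, and the job is handed in when it is done.

Besides the shell and the picture viewer there is one more tool, called in YAML: its name, and indented under it one key for each argument. arm_command: Moves the arm, as the interface text tells. Its arguments: {"type":"object","properties":{"increments":{"type":"array","items":{"type":"object","properties":{"gripper":{"type":"number"},"slide":{"type":"array","items":{"type":"number"}},"yaw":{"type":"number"}}}},"grip_force":{"type":"number"}},"required":["increments"]}

```bash
ls; mkdir -p pics; cat > h.py <<'E'
import numpy as np, cv2
from station import readout, imaging, job
def cap(n,f=None):
    c=imaging.camera(n)
    if f: cv2.imwrite('pics/'+f,c['color'][:,:,::-1])
    return c
def ray(c,px,z):
    R=cv2.Rodrigues(np.array(c['rvec'],float))[0]; t=np.array(c['tvec'],float).ravel()
    o=-R.T@t; K=np.array(c['mtx'])
    d=R.T@np.linalg.inv(K)@np.array([px[0],px[1],1.])
    return o+d*(z-o[2])/d[2]
def proj(c,P):
    return cv2.projectPoints(np.array(P,float).reshape(-1,3),np.array(c['rvec'],float),np.array(c['tvec'],float),np.array(c['mtx'],float),None)[0].reshape(-1,2)
E
python3 - <<'E'
from h import *
a=cap('top','top1.png');b=cap('scene','scene1.png')
for c in(a,b):
    R=cv2.Rodrigues(np.array(c['rvec'],float))[0];print(-R.T@np.array(c['tvec']).ravel(),R[2],c['mtx'])
print(readout.get_obs())
E
```

```text
pics
[ 0.45394611 -0.00211791  1.56363284] [ 0.0684579  -0.00245633 -0.99765098] [[538.78918083   0.         322.9714699 ]
 [  0.         538.78918083 240.51990559]
 [  0.           0.           1.        ]]
[ 1.16747881 -0.33126918  0.95263277] [-0.55933325  0.31442468 -0.76699637] [[503.01096134   0.         320.46065745]
 [  0.         503.01096134 243.64478828]
 [  0.           0.           1.        ]]
{'time_s': 0.1, 'qpos': array([ 1.25240650e+00,  3.00388615e-01,  1.52152172e+00, -2.92761932e-05,
        1.32069245e+00, -6.66078123e-02]), 'joint_vel': array([-0.00116747, -0.00069577, -0.00020004, -0.00044339,  0.00043195,
       -0.00039658]), 'tau': array([ 1.90088402e-03, -5.32633674e+01, -3.53284121e+01,  7.09588523e-02,
        2.35830678e-02, -1.10042076e-04]), 'ee_pos': array([0.13696222, 0.53243078, 0.20495668]), 'eef_rot': array([-3.14058287e+00, -3.89377931e-05,  2.88981788e+00]), 'force': array([-0.76597477,  0.31441987,  0.11340598]), 'moment': array([-0.04983596, -0.01175938, -0.00411929]), 'grip_width': 0.09391632041144157}
```

View pics/top1.png

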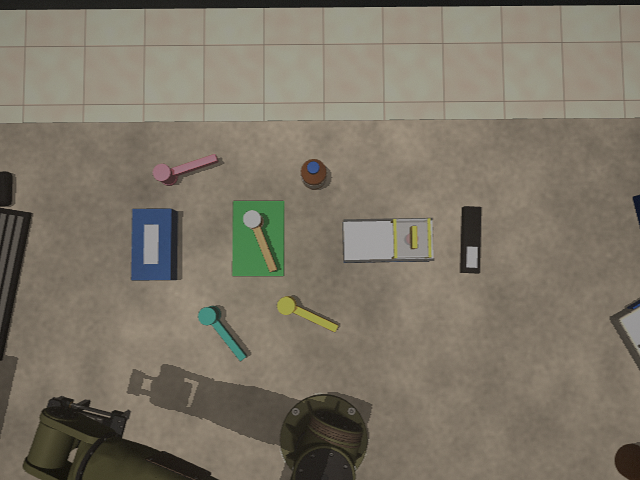

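View pics/scene1.png

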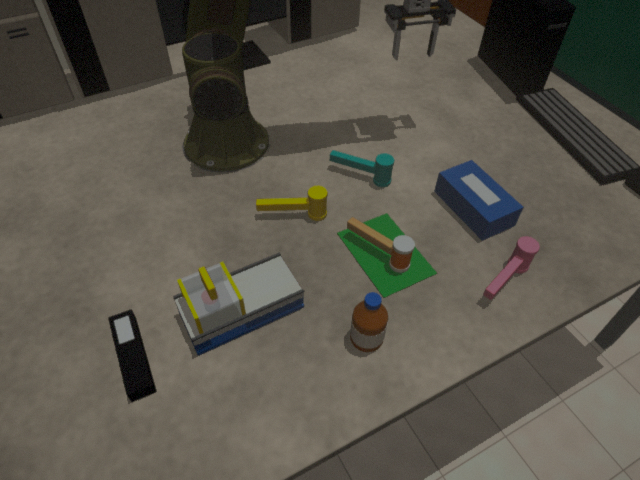

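The top view shows four mallets: orange with white faces on the green mat (253,219), pink (163,172), turquoise (208,316) and yellow (287,306). The orange one on the mat fits the description. The press is at (388,241), with its guard at the right (-y) end and the fin at (414,237). The enlarged crop will confirm the mallet.

```bash
python3 - <<'E'
from h import *
c=cap('top'); im=c['color']
cv2.imwrite('pics/crop1.png',cv2.resize(im[192:287,225:445,::-1],None,fx=3.6,fy=3.6,interpolation=cv2.INTER_CUBIC))
hsv=cv2.cvtColor(im,cv2.COLOR_RGB2HSV)
def rect(m,box,z,name):
    x0,y0,x1,y1=box; k=np.zeros(m.shape,np.uint8); k[y0:y1,x0:x1]=m[y0:y1,x0:x1]
    n,l,s,ce=cv2.connectedComponentsWithStats(k); i=1+np.argmax(s[1:,4])
    p=np.argwhere(l==i)[:,::-1].astype(np.float32)
    r=cv2.minAreaRect(p); W=np.array([ray(c,q,z)[:2] for q in cv2.boxPoints(r)])
    print(name,s[i,4],'px',np.round(r[0],1),'c',ray(c,r[0],z)[:2].round(4),'edges',(W[1]-W[0]).round(4),(W[2]-W[1]).round(4))
h,s,v=[hsv[...,i].astype(int) for i in range(3)]
rect(((h>45)&(h<80)&(s>100)).astype(np.uint8),(220,190,300,290),.004,'mat(masked)')
rect(((h>8)&(h<25)&(s>70)&(v>110)).astype(np.uint8),(236,205,285,275),.057,'handle')
rect(((s<40)&(v>150)).astype(np.uint8),(236,205,270,235),.084,'head')
rect(((h>20)&(h<35)&(s>120)).astype(np.uint8),(407,222,423,255),.161,'fin')
rect(((s<50)&(v>120)).astype(np.uint8),(335,210,395,270),.06,'plate')
rect(((h>20)&(h<35)&(s>120)).astype(np.uint8),(390,212,436,266),.121,'guardedges')
rect(((h>100)&(h<125)&(s>100)).astype(np.uint8),(120,200,185,290),.07,'gloves')
E
```

```text
mat(masked) 3033 px [258. 238.] c [0.5698 0.1825] edges [-0.0011 -0.1457] [-0.2153  0.0006]
handle 344 px [264.5 248.9] c [0.5351 0.158 ] edges [ 0.0077 -0.0199] [-0.1211 -0.0472]
head 223 px [251.  218.5] c [0.618  0.1924] edges [ 0.0317 -0.0317] [-0.0322 -0.0318]
fin 114 px [413.5 237. ] c [ 0.5575 -0.242 ] edges [-0.0001 -0.0131] [-0.0576  0.0011]
plate 1894 px [368. 240.] c [ 0.5576 -0.1318] edges [-0.0011 -0.1403] [-0.1066  0.0018]
guardedges 114 px [413.5 237. ] c [ 0.5605 -0.2489] edges [-0.0001 -0.0135] [-0.0592  0.0012]
gloves 2122 px [151.5 244. ] c [0.5505 0.4702] edges [0.1947 0.0032] [-0.0008 -0.1087]
```

View pics/crop1.png

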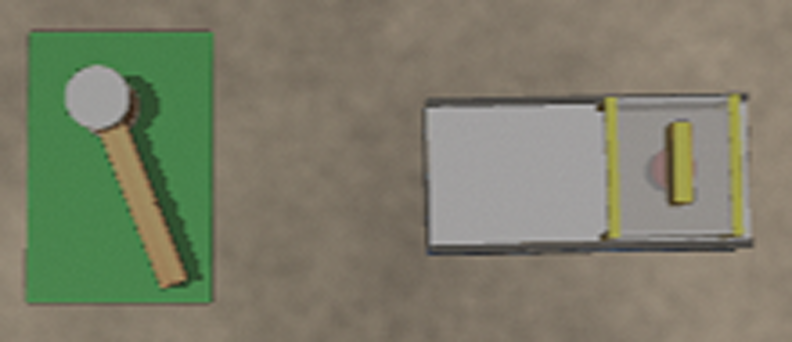

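The crop confirms it: a white face on an orange head, wooden handle, standing on the mat. The press is nearly square to the world axes (yaw about 0.02), and the guard is practically shut. Next I go above the fin.

arm_command:
  increments:
    - {"slide": [0.421,-0.774,0.01],"yaw": 0.27,"gripper": 0.6}
    - {"slide": [0.421,-0.774,0.01],"yaw": 0.27,"gripper": 0.6}
    - {"slide": [0.421,-0.774,0.01],"yaw": 0.27,"gripper": 0.6}
    - {"slide": [0.421,-0.774,0.01],"yaw": 0.27,"gripper": 0.6}
    - {"slide": [0.421,-0.774,0.01],"yaw": 0.27,"gripper": 0.6}
    - {"slide": [0.421,-0.774,0.01],"yaw": 0.27,"gripper": 0.6}
    - {"slide": [0.421,-0.774,0.01],"yaw": 0.27,"gripper": 0.6}
    - {"slide": [0.421,-0.774,0.01],"yaw": 0.27,"gripper": 0.6}

```text
time_s: 1.15
ee_pos: [0.3762, 0.092, 0.2113]
eef_rot: [3.141, 0.001, -3.123]
force: [0.1, 0.3, 0.2]
grip_width: 0.0566
```

arm_command:
  increments:
    - {"slide": [0.182,-0.334,0.0],"gripper": 0.6}
    - {"slide": [0.182,-0.334,0.0],"gripper": 0.6}
    - {"slide": [0.182,-0.334,0.0],"gripper": 0.6}
    - {"slide": [0.182,-0.334,0.0],"gripper": 0.6}
    - {"slide": [0.182,-0.334,0.0],"gripper": 0.6}
    - {"slide": [0.182,-0.334,0.0],"gripper": 0.6}
    - {"slide": [0.182,-0.334,0.0],"gripper": 0.6}
    - {"slide": [0.182,-0.334,0.0],"gripper": 0.6}

```text
invalid input
```

arm_command:
  increments:
    - {"slide": [0.182,-0.334,0.004],"yaw": 0.0,"gripper": 0.6}
    - {"slide": [0.182,-0.334,0.004],"yaw": 0.0,"gripper": 0.6}
    - {"slide": [0.182,-0.334,0.004],"yaw": 0.0,"gripper": 0.6}
    - {"slide": [0.182,-0.334,0.004],"yaw": 0.0,"gripper": 0.6}
    - {"slide": [0.182,-0.334,0.004],"yaw": 0.0,"gripper": 0.6}
    - {"slide": [0.182,-0.334,0.004],"yaw": 0.0,"gripper": 0.6}
    - {"slide": [0.182,-0.334,0.004],"yaw": 0.0,"gripper": 0.6}
    - {"slide": [0.182,-0.334,0.004],"yaw": 0.0,"gripper": 0.6}

```text
time_s: 2.15
ee_pos: [0.5574, -0.2398, 0.2146]
eef_rot: [3.141, -0.001, -3.124]
force: [-0.3, 0.5, 0.4]
grip_width: 0.0563
```

Descend over the fin (TCP 0.132) and pinch it.

arm_command:
  increments:
    - {"slide": [0.0,-0.002,-0.045],"yaw": 0.0,"gripper": 0.6}
    - {"slide": [0.0,-0.002,-0.083],"yaw": 0.0,"gripper": 0.6}
    - {"slide": [0.0,-0.002,-0.083],"yaw": 0.0,"gripper": 0.6}
    - {"slide": [0.0,-0.002,-0.083],"yaw": 0.0,"gripper": 0.0}
    - {"slide": [0.0,-0.002,-0.083],"yaw": 0.0,"gripper": 0.0}
    - {"slide": [0.0,-0.002,-0.083],"yaw": 0.0,"gripper": 0.0}
    - {"slide": [0.0,-0.002,-0.083],"yaw": 0.0,"gripper": 0.0}
    - {"slide": [0.0,-0.002,-0.083],"yaw": 0.0,"gripper": 0.0}
  grip_force: 20

```text
time_s: 3.15
ee_pos: [0.5577, -0.2421, 0.1323]
eef_rot: [-3.141, 0.0, -3.124]
force: [-0.4, 0.7, 2.2]
grip_width: 0.014
```

arm_command:
  increments:
    - {"slide": [0.0,0.02,0.0],"yaw": 0.0,"gripper": 0.0}
    - {"slide": [-0.001,0.045,0.0],"yaw": 0.0,"gripper": 0.0}
    - {"slide": [-0.001,0.07,0.0],"yaw": 0.0,"gripper": 0.0}
    - {"slide": [-0.002,0.095,0.0],"yaw": 0.0,"gripper": 0.0}
    - {"slide": [-0.002,0.108,0.0],"yaw": 0.0,"gripper": 0.0}
    - {"slide": [-0.002,0.115,0.0],"yaw": 0.0,"gripper": 0.0}
    - {"slide": [-0.002,0.115,0.0],"yaw": 0.0,"gripper": 0.0}

```text
time_s: 4.03
ee_pos: [0.5565, -0.1254, 0.1324]
eef_rot: [3.141, 0.003, -3.122]
force: [8.4, 1.1, -0.9]
grip_width: 0.0137
```

arm_command:
  increments:
    - {"slide": [0.0,0.005,0.0],"yaw": 0.0,"gripper": 0.0}
    - {"slide": [0.0,0.01,0.0],"yaw": 0.0,"gripper": 0.0}
    - {"slide": [0.0,0.01,0.0],"yaw": 0.0,"gripper": 0.0}

```text
time_s: 4.4
ee_pos: [0.5565, -0.1157, 0.1323]
eef_rot: [3.141, 0.002, -3.123]
force: [7.4, 2.1, -0.8]
grip_width: 0.0141
```

arm_command:
  increments:
    - {"slide": [0.0005,0.002,0.0],"yaw": 0.0,"gripper": 0.0}
    - {"slide": [0.001,0.004,0.0],"yaw": 0.0,"gripper": 0.0}
    - {"slide": [0.001,0.004,0.0],"yaw": 0.0,"gripper": 0.0}

```text
time_s: 4.78
ee_pos: [0.5565, -0.1154, 0.1324]
eef_rot: [-3.136, 0.001, -3.124]
force: [-0.2, -24.0, -1.6]
grip_width: 0.0138
```

```bash
python3 - <<'E'
from h import *
cap('scene','scene2.png'); print(readout.get_obs()['force'])
c=cap('scene');cv2.imwrite('pics/crop2.png',cv2.resize(c['color'][220:370,130:330,::-1],None,fx=4,fy=4,interpolation=cv2.INTER_CUBIC))
E
```

```text
[ -0.26699154 -23.7750876   -1.59404671]
```

View pics/crop2.png

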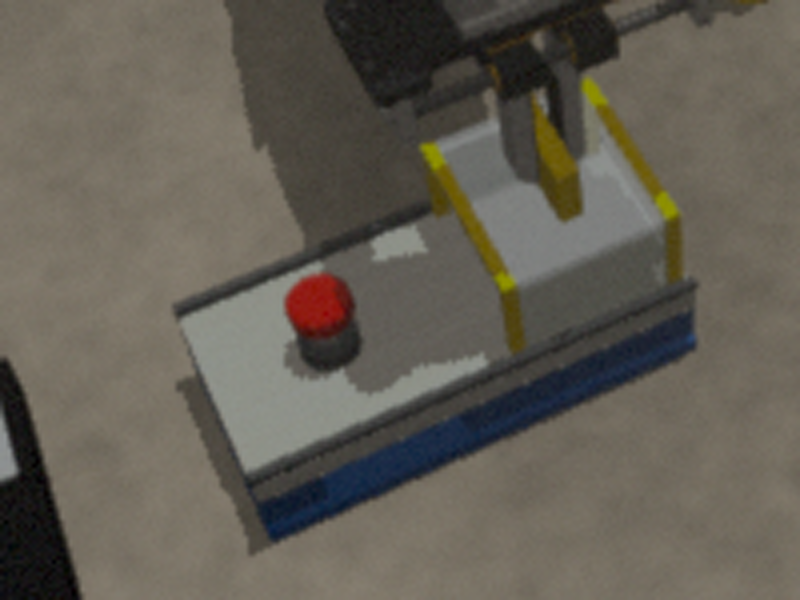

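The guard hit its end stop (-24 N) after about 127 mm of travel. The red pin stands clear at crop (320,305). Release the fin and rise.

arm_command:
  increments:
    - {"slide": [0.0,-0.003,0.0],"yaw": 0.0,"gripper": 0.0}
    - {"slide": [0.0,-0.003,0.0],"yaw": 0.0,"gripper": 0.4}
    - {"slide": [0.0,-0.003,0.0],"yaw": 0.0,"gripper": 0.4}
    - {"slide": [0.0,-0.003,0.0],"yaw": 0.0,"gripper": 0.4}
    - {"slide": [0.0,-0.003,0.06],"yaw": 0.0,"gripper": 0.6}
    - {"slide": [0.0,0.05,0.1],"yaw": 0.1,"gripper": 0.6}
    - {"slide": [0.0,0.1,0.1],"yaw": 0.2,"gripper": 0.6}
    - {"slide": [0.01,0.16,0.1],"yaw": 0.3,"gripper": 0.6}

```text
time_s: 5.88
ee_pos: [0.5665, 0.0485, 0.233]
eef_rot: [-3.141, 0.001, -2.821]
force: [1.3, -0.3, 0.6]
grip_width: 0.0565
```

```bash
python3 - <<'E'
from h import *
o=readout.get_obs();print(o['ee_pos'],o['eef_rot'],o['force'])
def pinpix(c):
    hsv=cv2.cvtColor(c['color'],cv2.COLOR_RGB2HSV).astype(int);h,s,v=[hsv[...,i] for i in range(3)]
    return (((h<6)|(h>174))&(s>150)&(v>70)).astype(np.uint8)
for n,box in(('top',(390,210,440,270)),('scene',(170,260,260,330))):
    c=cap(n,n+'3.png');k=pinpix(c);x0,y0,x1,y1=box;k2=k*0;k2[y0:y1,x0:x1]=k[y0:y1,x0:x1]
    p=np.argwhere(k2)[:,::-1]
    if len(p): m=(p.min(0)+p.max(0))/2;print(n,len(p),p.min(0),p.max(0),'pin',ray(c,m,.102 if n=='top' else .100)[:2])
E
```

```text
[0.56652191 0.04846346 0.23299272] [-3.14115736e+00  1.35624687e-03 -2.82091416e+00] [ 1.33453355 -0.28638466  0.55870976]
top 110 [406 233] [417 244] pin [ 0.5578398  -0.24661817]
scene 187 [202 289] [217 303] pin [ 0.56194343 -0.24645769]
```

arm_command:
  increments:
    - {"slide": [0.007,0.06,-0.03],"yaw": 0.065,"gripper": 0.6}
    - {"slide": [0.007,0.1,-0.06],"yaw": 0.065,"gripper": 0.6}
    - {"slide": [0.007,0.1245,-0.09],"yaw": 0.065,"gripper": 0.6}
    - {"slide": [0.007,0.1245,-0.11],"yaw": 0.065,"gripper": 0.6}
    - {"slide": [0.007,0.1245,-0.15],"yaw": 0.065,"gripper": 0.6}
    - {"slide": [0.007,0.1245,-0.19],"yaw": 0.065,"gripper": 0.6}
    - {"slide": [0.007,0.1245,-0.207],"yaw": 0.065,"gripper": 0.6}
    - {"slide": [0.007,0.1245,-0.207],"yaw": 0.065,"gripper": 0.6}

```text
time_s: 6.98
ee_pos: [0.5735, 0.1712, 0.0248]
eef_rot: [3.141, -0.001, -2.759]
force: [-0.2, 0.7, 1.1]
grip_width: 0.0563
```

arm_command:
  increments:
    - {"slide": [0.0,0.0,0.0],"yaw": 0.0,"gripper": 0.0}
    - {"slide": [0.0,0.0,0.0],"yaw": 0.0,"gripper": 0.0}
    - {"slide": [0.0,0.0,0.0],"yaw": 0.0,"gripper": 0.0}
    - {"slide": [0.0,0.0,0.0],"yaw": 0.0,"gripper": 0.0}
    - {"slide": [0.0,0.0,0.0],"yaw": 0.0,"gripper": 0.0}
  grip_force: 60

```text
time_s: 7.6
ee_pos: [0.5738, 0.1716, 0.0255]
eef_rot: [-3.142, 0.001, -2.758]
force: [-1.5, 0.7, 4.7]
grip_width: 0.0214
```

```bash
python3 - <<'E'
from h import *
c=cap('scene');cv2.imwrite('pics/crop4.png',cv2.resize(c['color'][170:320,310:470,::-1],None,fx=4,fy=4,interpolation=cv2.INTER_CUBIC))
E
```

```text
(no output)
```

View pics/crop4.png

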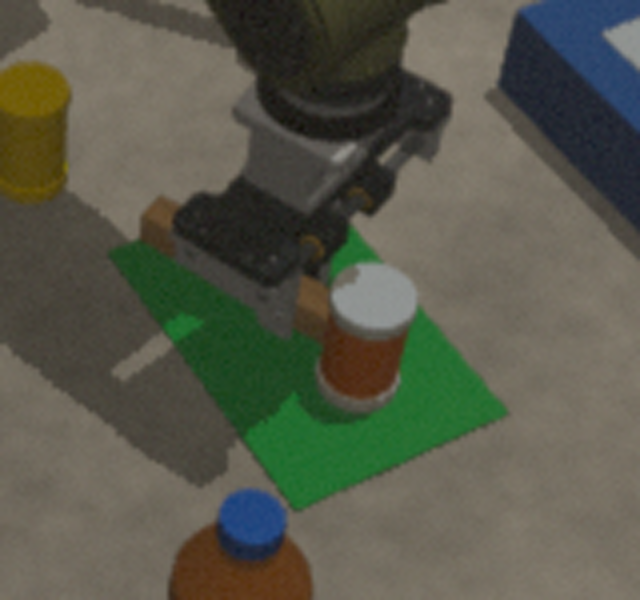

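Gripped at 21.4 mm, with the head upright. Lift and carry above the pin, bottom face well over the guard.

arm_command:
  increments:
    - {"slide": [0.0,0.0,0.03],"yaw": 0.0,"gripper": 0.0}
    - {"slide": [0.0,0.0,0.08],"yaw": 0.0,"gripper": 0.0}
    - {"slide": [0.0,0.0,0.13],"yaw": 0.0,"gripper": 0.0}
    - {"slide": [0.0,0.0,0.18],"yaw": 0.0,"gripper": 0.0}
    - {"slide": [0.0,0.0,0.215],"yaw": 0.0,"gripper": 0.0}
    - {"slide": [-0.01,-0.05,0.215],"yaw": -0.05,"gripper": 0.0}
    - {"slide": [-0.02,-0.1,0.215],"yaw": -0.1,"gripper": 0.0}
    - {"slide": [-0.03,-0.15,0.215],"yaw": -0.15,"gripper": 0.0}

```text
time_s: 8.65
ee_pos: [0.5427, 0.02, 0.2393]
eef_rot: [3.141, -0.002, -2.91]
force: [0.4, 0.3, -4.7]
grip_width: 0.0213
```

arm_command:
  increments:
    - {"slide": [-0.01,-0.05,0.0],"yaw": -0.05,"gripper": 0.0}
    - {"slide": [-0.015,-0.1,0.0],"yaw": -0.1,"gripper": 0.0}
    - {"slide": [-0.02,-0.15,0.0],"yaw": -0.15,"gripper": 0.0}
    - {"slide": [-0.025,-0.2,0.0],"yaw": -0.2,"gripper": 0.0}
    - {"slide": [-0.034,-0.24,0.0],"yaw": -0.215,"gripper": 0.0}
    - {"slide": [-0.034,-0.2695,0.0],"yaw": -0.215,"gripper": 0.0}
    - {"slide": [-0.034,-0.2695,0.0],"yaw": -0.215,"gripper": 0.0}
    - {"slide": [-0.034,-0.2695,0.0],"yaw": -0.215,"gripper": 0.0}

```text
time_s: 9.65
ee_pos: [0.5095, -0.2475, 0.2395]
eef_rot: [3.141, -0.001, -3.123]
force: [-0.7, 0.0, -3.9]
grip_width: 0.022
```

arm_command:
  increments:
    - {"slide": [0.0,0.0,-0.04],"yaw": 0.0,"gripper": 0.0}
    - {"slide": [0.0,0.0,-0.06],"yaw": 0.0,"gripper": 0.0}
    - {"slide": [0.0,0.0,-0.06],"yaw": 0.0,"gripper": 0.0}

```text
time_s: 10.02
ee_pos: [0.5092, -0.2468, 0.1789]
eef_rot: [3.14, -0.003, -3.122]
force: [0.7, 0.7, -3.5]
grip_width: 0.022
```

```bash
python3 - <<'E'
from h import *
o=readout.get_obs();print(o['ee_pos'],o['eef_rot'],o['force'],o['moment'])
c=cap('scene');cv2.imwrite('pics/crop5.png',cv2.resize(c['color'][200:350,130:330,::-1],None,fx=4,fy=4,interpolation=cv2.INTER_CUBIC))
c=cap('top')
hsv=cv2.cvtColor(c['color'],cv2.COLOR_RGB2HSV).astype(int)
k=np.zeros((480,640),np.uint8);b=(slice(195,260),slice(390,450));k[b]=((hsv[...,1]<45)&(hsv[...,2]>150))[b]
n,l,s,ce=cv2.connectedComponentsWithStats(k);print(s[1:],ce[1:])
zt=o['ee_pos'][2]-.0215+.08
print(zt,[ray(c,q,zt)[:2].round(4) for q in ce[1:]])
cv2.imwrite('pics/top5.png',cv2.resize(c['color'][180:300,340:480,::-1],None,fx=4,fy=4))
E
```

```text
[ 0.50922967 -0.24677997  0.17885358] [ 3.14003646e+00 -2.61688982e-03 -3.12221253e+00] [ 0.69866209  0.65578813 -3.54881909] [ 0.04843411  0.14557824 -0.00454038]
[[390 221  36  21 447]
 [430 221   3   2   4]
 [407 250   1   2   2]] [[403.04474273 228.2639821 ]
 [431.25       221.25      ]
 [407.         250.5       ]]
0.23735357545327568 [array([ 0.5738, -0.2036]), array([ 0.5906, -0.2737]), array([ 0.5187, -0.2123])]
```

View pics/crop5.png

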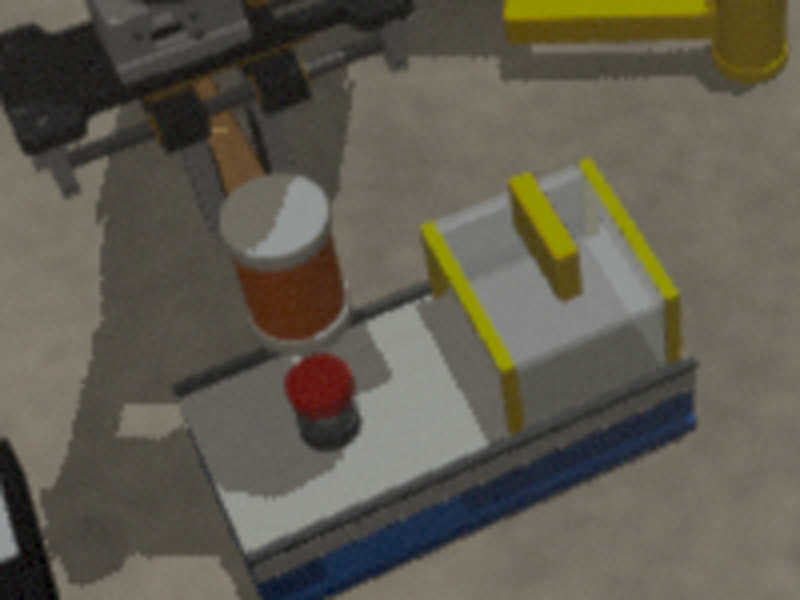

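The head hangs above and behind the pin in this view: top face centre at crop (275,222), pin top at (320,385). The guard is still open. Check the head's position and tilt numerically.

```bash
python3 - <<'E'
from h import *
c=cap('scene'); 
for X in([.557,-.246,.2374],[.557,-.246,.1574],[.558,-.246,.104]): print(((proj(c,X)[0]-[130,200])*4).round(1))
print(ray(c,(130+275/4,200+222/4),.2374))
E
```

```text
[267.8 206.3]
[296.8 309.8]
[314.9 373.5]
[ 0.56726254 -0.2462293   0.2374    ]
```

arm_command:
  increments:
    - {"slide": [0.0,0.0,-0.02],"yaw": 0.0,"gripper": 0.0}
    - {"slide": [0.0,0.0,-0.048],"yaw": 0.0,"gripper": 0.0}
    - {"slide": [0.0,0.0,-0.076],"yaw": 0.0,"gripper": 0.0}
    - {"slide": [0.0,0.0,-0.06],"yaw": 0.0,"gripper": 0.0}
    - {"slide": [0.0,0.0,-0.02],"yaw": 0.0,"gripper": 0.0}
    - {"slide": [0.0,0.0,0.03],"yaw": 0.0,"gripper": 0.0}
    - {"slide": [0.0,0.0,0.05],"yaw": 0.0,"gripper": 0.0}
    - {"slide": [0.0,0.0,0.05],"yaw": 0.0,"gripper": 0.0}

```text
time_s: 11.18
ee_pos: [0.5104, -0.2483, 0.2342]
eef_rot: [-3.139, 0.005, -3.123]
force: [-0.9, 0.2, -4.9]
grip_width: 0.0213
```

```bash
python3 - <<'E'
from h import *
o=readout.get_obs();print(o['ee_pos'],o['eef_rot'],o['force'],o['moment'])
c=cap('scene');cv2.imwrite('pics/crop6.png',cv2.resize(c['color'][180:330,130:330,::-1],None,fx=4,fy=4,interpolation=cv2.INTER_CUBIC))
E
```

```text
[ 0.51040768 -0.24832425  0.23420361] [-3.13852032  0.00518981 -3.12320345] [-0.91103893  0.21065615 -4.87843766] [0.04687846 0.17235427 0.04880113]
```

View pics/crop6.png

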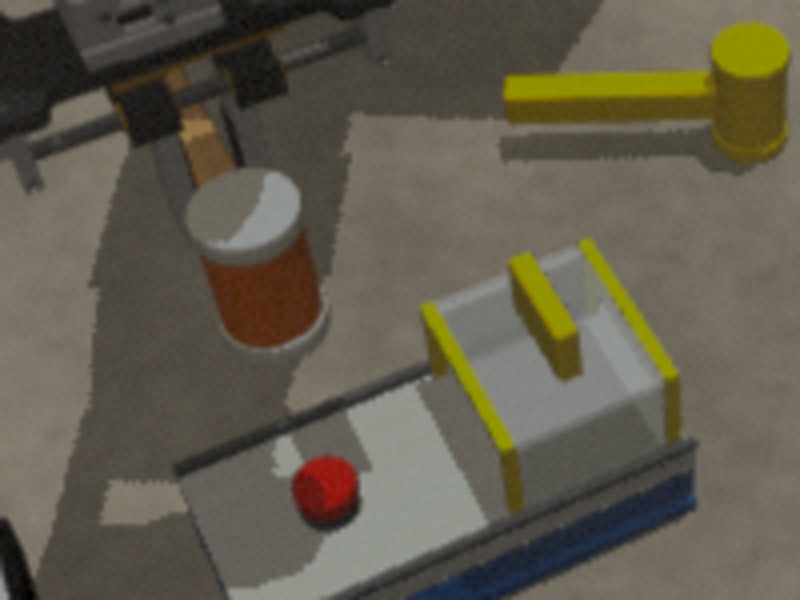

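The pin has dropped about 25 crop px, which matches 20 mm, and sits on its collar at (326,490). The mallet is still upright and the guard is open. Carry the mallet back to its mat.

arm_command:
  increments:
    - {"slide": [0.005,0.03,0.005],"yaw": 0.02,"gripper": 0.0}
    - {"slide": [0.01,0.08,0.005],"yaw": 0.06,"gripper": 0.0}
    - {"slide": [0.02,0.13,0.005],"yaw": 0.11,"gripper": 0.0}
    - {"slide": [0.025,0.18,0.005],"yaw": 0.16,"gripper": 0.0}
    - {"slide": [0.03,0.23,0.005],"yaw": 0.21,"gripper": 0.0}
    - {"slide": [0.04,0.28,0.005],"yaw": 0.26,"gripper": 0.0}
    - {"slide": [0.05,0.33,0.005],"yaw": 0.31,"gripper": 0.0}
    - {"slide": [0.06,0.38,0.005],"yaw": 0.365,"gripper": 0.0}

```text
time_s: 12.22
ee_pos: [0.5694, 0.1336, 0.2345]
eef_rot: [3.141, -0.001, -2.757]
force: [0.8, -0.0, -4.1]
grip_width: 0.0218
```

arm_command:
  increments:
    - {"slide": [0.003,0.03,0.0],"yaw": 0.0,"gripper": 0.0}
    - {"slide": [0.003,0.04,-0.02],"yaw": 0.0,"gripper": 0.0}
    - {"slide": [0.003,0.04,-0.06],"yaw": 0.0,"gripper": 0.0}
    - {"slide": [0.003,0.04,-0.11],"yaw": 0.0,"gripper": 0.0}
    - {"slide": [0.003,0.04,-0.15],"yaw": 0.0,"gripper": 0.0}
    - {"slide": [0.003,0.04,-0.18],"yaw": 0.0,"gripper": 0.0}
    - {"slide": [0.003,0.04,-0.195],"yaw": 0.0,"gripper": 0.0}
    - {"slide": [0.003,0.04,-0.195],"yaw": 0.0,"gripper": 0.0}

```text
time_s: 13.22
ee_pos: [0.5722, 0.1719, 0.0395]
eef_rot: [3.141, -0.002, -2.758]
force: [-1.2, 1.0, -3.6]
grip_width: 0.0215
```

```bash
python3 - <<'E'
from h import *
o=readout.get_obs();print(o['ee_pos'],o['eef_rot'],o['force'],o['moment'])
c=cap('scene');cv2.imwrite('pics/crop7.png',cv2.resize(c['color'][170:320,310:470,::-1],None,fx=4,fy=4,interpolation=cv2.INTER_CUBIC))
E
```

```text
[0.57224746 0.17189319 0.03951494] [ 3.14131591e+00 -1.64585003e-03 -2.75841587e+00] [-1.15742146  0.96603844 -3.60438157] [-0.02532652  0.1881162  -0.00634165]
```

View pics/crop7.png

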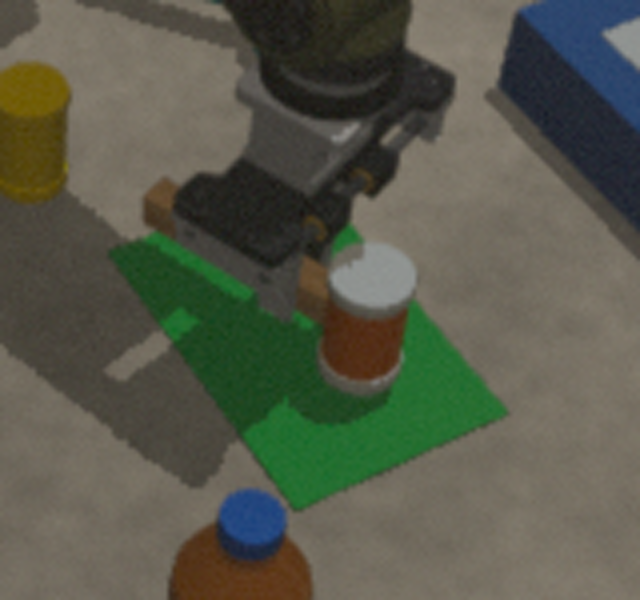

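The mallet hangs upright, head at crop (370,310), about 14 mm over the mat. Lower it gently.

arm_command:
  increments:
    - {"slide": [0.0,0.0,-0.006],"yaw": 0.0,"gripper": 0.0}
    - {"slide": [0.0,0.0,-0.01],"yaw": 0.0,"gripper": 0.0}
    - {"slide": [0.0,0.0,-0.0125],"yaw": 0.0,"gripper": 0.0}
    - {"slide": [0.0,0.0,-0.014],"yaw": 0.0,"gripper": 0.0}
    - {"slide": [0.0,0.0,-0.014],"yaw": 0.0,"gripper": 0.0}

```text
time_s: 13.9
ee_pos: [0.5726, 0.172, 0.0261]
eef_rot: [-3.142, -0.0, -2.758]
force: [0.2, 0.2, -5.3]
grip_width: 0.0215
```

arm_command:
  increments:
    - {"slide": [0.0,0.0,-0.001],"yaw": 0.0,"gripper": 0.0}
    - {"slide": [0.0,0.0,-0.0015],"yaw": 0.0,"gripper": 0.0}
    - {"slide": [0.0,0.0,-0.0015],"yaw": 0.0,"gripper": 0.0}

```text
time_s: 14.28
ee_pos: [0.5726, 0.172, 0.0246]
eef_rot: [3.142, -0.0, -2.758]
force: [0.2, 0.1, -4.9]
grip_width: 0.0213
```

arm_command:
  increments:
    - {"slide": [0.0,0.0,-0.001],"yaw": 0.0,"gripper": 0.0}
    - {"slide": [0.0,0.0,-0.002],"yaw": 0.0,"gripper": 0.0}
    - {"slide": [0.0,0.0,-0.002],"yaw": 0.0,"gripper": 0.0}

```text
time_s: 14.65
ee_pos: [0.5728, 0.172, 0.0234]
eef_rot: [-3.142, 0.0, -2.758]
force: [-4.3, -2.0, 4.8]
grip_width: 0.0218
```

Contact (the force sign flipped to +4.8 N). Release slowly, then rise.

arm_command:
  increments:
    - {"slide": [0.0,0.0,0.0],"yaw": 0.0,"gripper": 0.3}
    - {"slide": [0.0,0.0,0.0],"yaw": 0.0,"gripper": 0.5}
    - {"slide": [0.0,0.0,0.0],"yaw": 0.0,"gripper": 0.6}
    - {"slide": [0.0,0.0,0.0],"yaw": 0.0,"gripper": 0.6}
    - {"slide": [0.0,0.0,0.03],"yaw": 0.0,"gripper": 0.6}
    - {"slide": [0.0,0.0,0.08],"yaw": 0.0,"gripper": 0.6}
    - {"slide": [0.0,0.0,0.14],"yaw": 0.0,"gripper": 0.6}
    - {"slide": [0.0,0.0,0.2],"yaw": 0.0,"gripper": 0.6}

```text
time_s: 15.65
ee_pos: [0.5724, 0.1719, 0.2246]
eef_rot: [-3.142, 0.0, -2.758]
force: [1.2, -0.3, 0.5]
grip_width: 0.0564
```

arm_command:
  increments:
    - {"slide": [-0.05,0.0,0.03],"yaw": 0.0,"gripper": 0.6}
    - {"slide": [-0.1,0.0,0.03],"yaw": 0.0,"gripper": 0.6}
    - {"slide": [-0.15,0.0,0.03],"yaw": 0.0,"gripper": 0.6}
    - {"slide": [-0.18,0.0,0.03],"yaw": 0.0,"gripper": 0.6}
    - {"slide": [-0.18,0.0,0.03],"yaw": 0.0,"gripper": 0.6}
    - {"slide": [-0.18,0.0,0.03],"yaw": 0.0,"gripper": 0.6}

```text
time_s: 16.4
ee_pos: [0.3932, 0.172, 0.2528]
eef_rot: [-3.142, 0.001, -2.758]
force: [0.6, 0.2, 0.5]
grip_width: 0.0563
```

```bash
python3 - <<'E'
from h import *
o=readout.get_obs();print(o['time_s'],o['ee_pos'],o['force'])
cap('top','top8.png');cap('scene','scene8.png')
E
```

```text
16.4 [0.39319451 0.1720031  0.25280221] [0.62313473 0.17029384 0.54166878]
```

View pics/scene8.png

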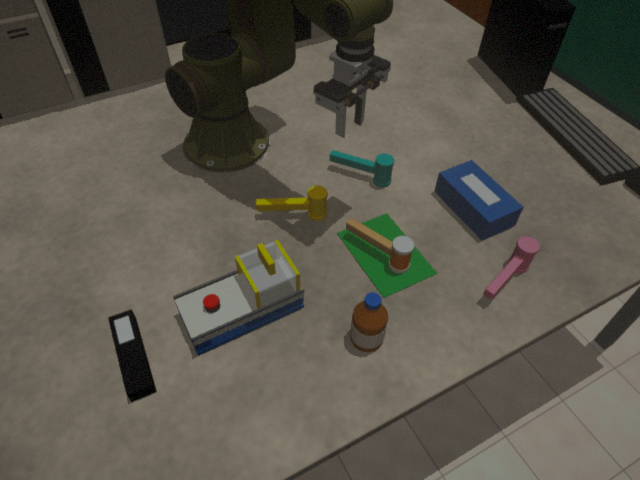

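View pics/top8.png

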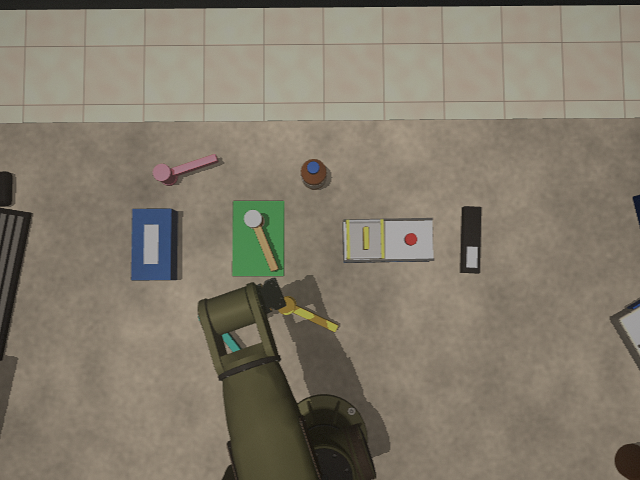

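The mallet stands upright on the mat (253,219 in the top view), the pin is down (411,239), and the guard is open with its fin at (366,238). The bottle, carton and glove box have not moved, and the arm is clear of everything.

```bash
python3 -c "from station import job; print(job.hand_in())"
```

```text
the job is handed in; nothing more can be done
None
```

The job is done and handed in, at about 16.4 s of the 51 s allowed.

- **Guard:** I pinched the fin and slid the guard about 127 mm to its end stop. The stop showed as a force of about 24 N.
- **Pin:** one mallet blow, commanded at about 0.22 m/s, drove the pin home. It had dropped about 20 mm in the camera view and was still down in the last pictures.
- **Mallet:** it is back upright on the green mat, within a few mm of where it stood.
- **Last checks:** the final pictures show the guard still open, and the bottle, carton, glove box and look-alikes unmoved. The gripper was clear of everything.
- **Hiccups:** one move call was refused as invalid input and worked when I resent it. The measured contact height of the mallet differed by 1–2 mm between lifting and setting down, so it had probably slipped slightly in the grip. I did not measure the force peak during the blow.

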